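# Swap the nail things and the pots between tray and top

### The arm

A 6-joint arm with a two-finger parallel gripper is mounted at the origin on the work surface. World frame = base frame: x ahead of the robot, y to its left, z up, the work surface at z = 0. Lengths are in m, angles in rad, forces in N, time in s.
With the tool pointing down it reaches from about 0.275 to 1 m from the base axis. Payload 8.4 kg.
Tool frame: the origin (TCP) lies on the centre line of the jaws, within the pads' length; the fingertips stand 17 mm ahead of it and the grasp point (between the pads) lies 2 mm behind it (bot.tcp_to_tips is the y of the fingertips in the tool frame, in m); y points along the fingers, z is the direction in which the jaws open and shut, and the axes are right-handed (so a half turn about y gives the same grasp; the last joint's range is limited). The gripper opens to 85 mm and grips with 20 to 120 N. Pads are 22 mm wide; open, the fingers measure 114 mm over their backs; the gripper's body (76 mm by 85 mm) begins 54 mm behind the grasp point. The pads swing forward as they close: fully open they stand 13 mm farther back than shut.
Start: joints at [-1.164, 0.353, 1.633, -0, 1.155, -0.002], TCP at [0.248, -0.574, 0.248] pointing down, gripper open.
Joint ranges: [-2.63, 2.63], [-0.92, 2.1], [0.06, 2.66], [-1.3, 4.44], [0, 2.69], [-3.02, 3.02]. Speed limits (rad/s): [2.22, 2.22, 2.79, 3.14, 3.14, 3.14].

### API

Orientations are given as a unit quaternion [x, y, z, w].
In Python, from workcell import bot, hand, kinematics, get_obs, vision, hand_in gives the robot as it stands. The module is installed in compiled form; this text tells all that it offers. Calls block until the motion is done:
- bot.reach(position, orientation): joint-space move of the TCP to a pose.
- bot.servo_line(position, ori=None, velocity=0.15): straight line of the TCP; ori=None keeps the orientation; velocity is the mean speed in m/s.
- bot.goto_joints(angles): joint-space move.
- hand.move_gripper(opening, strength=None): finger opening in m; strength is the grip in N (None keeps the last); returns when the fingers have stopped.
- bot.dwell(seconds).
- kinematics.solve_ik(position, orientation): joint angles nearest the present ones, or None.
- get_obs(): the state.
- vision.read_camera(name): name is "scene" or "top" or "wrist"; returns a dict with "frame" (384x512x3 uint8, red, green, blue), "intrinsics" (3x3 intrinsics, pixels), "view" (4x4, takes a point from world to camera coordinates). Camera axes: x right, y down, z forward; pixel columns grow to the right and rows downward; lengths in m; the calibration is good to about 2 mm. A picture is of the moment at which its call begins. There is no depth.
A pose or a line that the arm cannot do raises bot.IKError and nothing moves.
- hand_in(): hands the job in, once; it reports no verdict.
The state is a dict: "time_s": time; "joint_pos": joint angles; "joint_vel": joint speeds; "joint_efforts": joint torques, N m; "position": TCP position; "orientation": TCP orientation; "wrist_force": force on the tool from outside, world axes, zero at the start; "ft_torque": the same for the moment, N m; "gripper_width": finger opening in m.
Only numpy, scipy, OpenCV 4.12 (cv2) and the standard library are available. Lean on these libraries where they do the work, as an engineer would, in place of code of your own. Each camera call takes 0.05 s, during which the arm holds its last target.

### The job

The nail things and the pots have been put in each other's places: swap them (the white top has one free spot where a thing can be parked meanwhile). The nail clipper goes flat into the narrower bin of the pull-out tray and the nail brush, bristles down, flat into the wider bin; the orange tub goes upright into the middle of the round cork coaster and the glass dish into the middle of the square wooden one. Keep tub and dish upright throughout, set the glass down without dropping it, and leave the hairbrush alone.

Things in the scene. Friction and masses are not known exactly. Their poses are not given: they have to be found in the camera images.
- chest: Blue two-drawer plastic chest, fixed. Origin: middle of its flat white top, z up. Top: x -240..240, y -200..200 mm, edge lip 6 mm high. Open tray at its front (-y): floor z -48, inside x -145..145, y -360..-200, walls to z -22. Of four spots on the top, (x, y) = (-100 or 60, -85 or 85) mm, the coasters and hairbrush take three (within 15 mm); the bare one is the free spot. x > 150 is occupied.
- tub: Orange plastic tub with a ribbed screw lid: upright cylinder, body 57 mm and lid 60 mm in diameter (the lid is the upper 18 mm), 56 mm high, about 0.14 kg, closed. Origin: centre of the underside, z up. At the start it stands in one of the bins.
- dish: Small straight-sided round clear-glass dish, open on top, 64 mm outside diameter, 40 mm high, wall 4.5 mm, about 0.16 kg. Can be gripped across the outside. Origin: centre of the underside, z up. At the start it stands in the other bin.
- clipper: Steel nail clipper lying flat, lever up: 81 mm long (its x axis, cutting jaws at +x), 14 mm wide (y; jaws 15), 16 mm high, about 0.06 kg. Origin: middle of the underside. At the start it lies on one of the coasters, at any yaw.
- nail_brush: Wooden nail brush lying bristles down: 90 mm long (x), 38 mm wide (y), 30 mm high, of which the wooden back is the upper 15 mm and the stiff bristle block (82 x 32 mm) the lower 15; about 0.07 kg. Origin: middle of the underside, z up. At the start it lies on the other coaster, at any yaw.
- cork_coaster: Round cork coaster, 100 mm in diameter, 5 mm thick, fixed on the white top. Origin: centre of its underside. Place of the tub.
- wood_coaster: Square dark-wood coaster, 100 x 100 mm, 5 mm thick, fixed on the white top. Origin: centre of its underside. Place of the glass dish.
- narrow_bin: The narrower of two off-white open organiser bins fixed in the pull-out tray: outside 82 mm (x) by 124 mm (y), 14 mm high, walls and floor 3 mm (inside 76 x 118 mm). Origin: centre of its underside; its y runs from the tray's front towards the chest. Place of the nail clipper.
- wide_bin: The wider of the two off-white organiser bins in the tray: outside 118 mm (x) by 124 mm (y), 14 mm high, walls and floor 3 mm (inside 112 x 118 mm), axes and origin as for the narrower one. Place of the nail brush.
- hairbrush: Wooden hairbrush lying bristles down on the white top, loose: about 172 mm long (x, handle to -x), head 52 mm wide, 31 mm high. Origin: near the middle of its length, on the surface it lies on. To be left where it is. (Beyond it, along the +x edge of the chest top, stand a 140 mm tall lotion bottle and a flat comb.)
Things that resemble listed ones, but are neither listed nor needed, are in the scene too. Of the things that look like the clipper, the larger one is meant.

How it is judged:
By the outcome, as a careful person would: the job done as asked, in the order asked, and still so for the second after the job is handed in, with the robot touching nothing.
It also fails if it takes over 131 s, if anything falls off the work surface, if the arm or the gripper's body presses on something with over 40 N, if the wrist force passes 120 N, or if a joint passes its speed limit or range.

## Working session

There is one attempt and no reset: what is moved stays moved. The work goes in short steps, each a Python script; the robot and the scene stay as the last script left them, time stands still between calls to the robot, and variables do not carry over. Pictures are saved under pics/ and viewed, and the job is handed in when it is done.

```bash
mkdir -p pics; ls; python3 - <<'E'
from workcell import bot, hand, kinematics, get_obs, vision
import cv2, numpy as np
o=get_obs(); print(o['time_s'],o['position'],o['orientation'],o['gripper_width'],bot.tcp_to_tips)
for n in ['scene','top','wrist']:
    r=vision.read_camera(n); cv2.imwrite(f'pics/{n}0.png',r['frame'][:,:,::-1])
    np.savez(f'{n}0.npz',**r); print(n,r['intrinsics'].tolist(),np.round(r['view'],4).tolist())
E
```

```text
pics
0.0 [ 0.2482436  -0.57308234  0.24754486] [-0.14363771  0.6928776  -0.69189634  0.1434165 ] 0.08550395196813382 0.017
scene [[350.26908326019174, 0.0, 256.59229512623233], [0.0, 350.26908326019174, 193.7016048032815], [0.0, 0.0, 1.0]] [[-0.0012, 1.0, 0.0079, -0.0459], [0.7185, 0.0063, -0.6955, -0.2725], [-0.6956, 0.0048, -0.7185, 1.1505], [0.0, 0.0, 0.0, 1.0]]
top [[427.9481456947524, 0.0, 257.37893305613966], [0.0, 427.9481456947524, 191.0564073778797], [0.0, 0.0, 1.0]] [[0.0087, -0.9999, 0.0082, 0.0504], [-0.9934, -0.0095, -0.1141, 0.438], [0.1142, -0.0072, -0.9934, 0.9344], [0.0, 0.0, 0.0, 1.0]]
wrist [[282.55940113533364, 0.0, 255.36369701299216], [0.0, 282.55940113533364, 190.36434454234777], [0.0, 0.0, 1.0]] [[0.3978, -0.9174, -0.0023, -0.6238], [-0.8741, -0.3798, 0.3029, -0.0391], [-0.2788, -0.1185, -0.953, 0.3805], [0.0, 0.0, 0.0, 1.0]]
```

View pics/scene0.png

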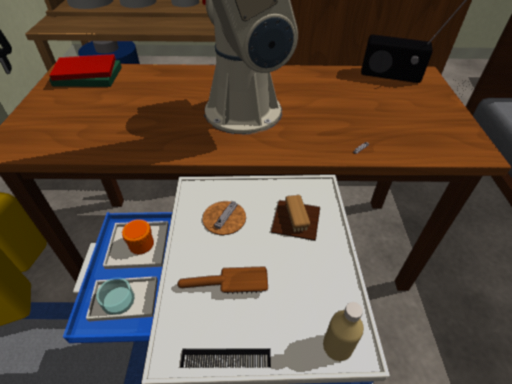

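View pics/top0.png

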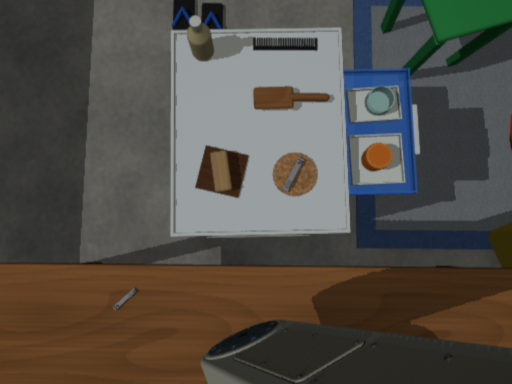

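View pics/wrist0.png

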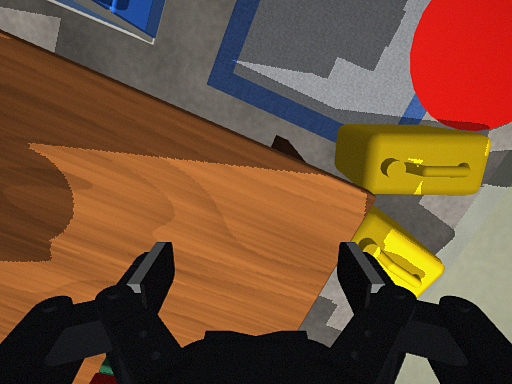

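The candidates, by top-image pixel:
- **Clipper:** (294,174) on the cork coaster, or (125,298), a small one on the desk. The larger is meant, so the one on the cork.
- **Nail brush:** (221,171) on the wood coaster. The hairbrush at (290,97) is to be left alone.
- **Tub:** orange, (377,156), in the larger, nearer bin.
- **Dish:** glass, (379,101), in the smaller bin.
- **Free spot:** around (215,100).

I'll check these in one enlarged crop.

```bash
python3 - <<'E'
import cv2
a=cv2.imread('pics/top0.png')[15:315,100:430]
cv2.imwrite('pics/c1.png',cv2.resize(a,None,fx=2,fy=2,interpolation=cv2.INTER_CUBIC))
a=cv2.imread('pics/scene0.png')[165:384,60:390]
cv2.imwrite('pics/c2.png',cv2.resize(a,None,fx=2.4,fy=2.4,interpolation=cv2.INTER_CUBIC))
E
```

```text
(no output)
```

View pics/c1.png

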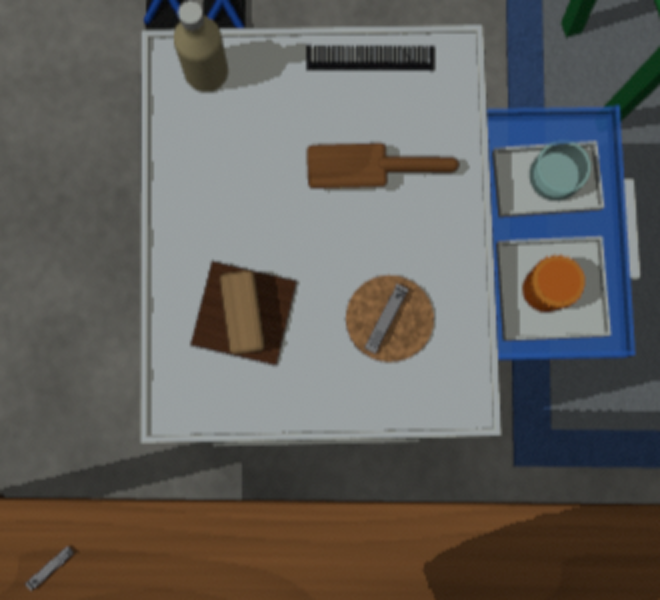

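View pics/c2.png

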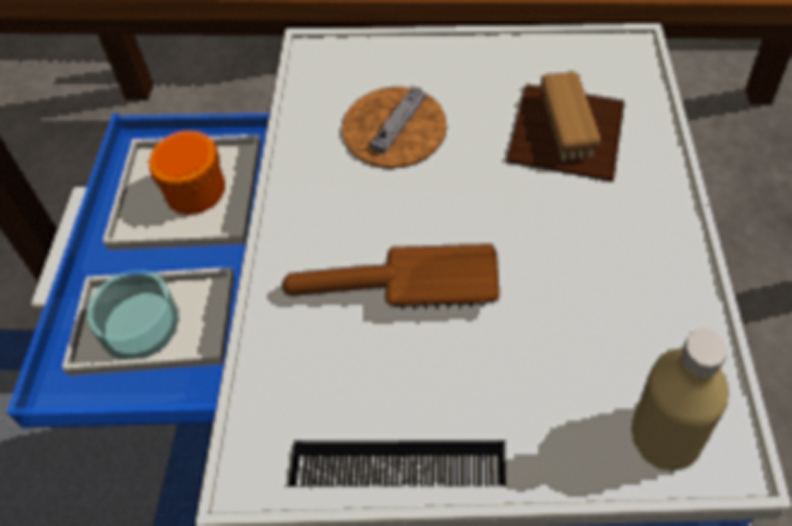

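```bash
cat > h.py <<'E'
import numpy as np, cv2
def load(n): 
    r=np.load(n+'.npz'); return r['frame'],r['intrinsics'],r['view']
def ray(K,V,uv):
    d=np.linalg.inv(K)@np.array([uv[0],uv[1],1.]); R=V[:3,:3];c=-R.T@V[:3,3]
    d=R.T@d; return c,d/np.linalg.norm(d)
def onz(K,V,uv,z):
    c,d=ray(K,V,uv); return c+d*(z-c[2])/d[2]
def proj(K,V,p):
    q=K@(V[:3,:3]@np.asarray(p)+V[:3,3]); return q[:2]/q[2]
def tri(cams,uvs):
    A=np.zeros((3,3));b=np.zeros(3);L=[]
    for (K,V),uv in zip(cams,uvs):
        c,d=ray(K,V,uv);M=np.eye(3)-np.outer(d,d);A+=M;b+=M@c;L.append((M,c))
    p=np.linalg.solve(A,b); return p,[np.linalg.norm(M@(p-c)) for M,c in L]
E
python3 - <<'E'
from h import *
_,Kt,Vt=load('top0');_,Ks,Vs=load('scene0')
t=(np.array([[499,435],[142,441],[143,33],[482,27]])+.5)/2-.5+[100,15]
s=(np.array([[289,28],[660,26],[788,512],[198,522]])+.5)/2.4-.5+[60,165]
P=[]
for a,b in zip(t,s):
    p,e=tri([(Kt,Vt),(Ks,Vs)],[a,b]); P.append(p); print(p.round(4),np.round(e,4))
P=np.array(P)
print('sides',[np.linalg.norm(P[i]-P[(i+1)%4]).round(4) for i in range(4)],P.mean(0))
for z in np.arange(-.2,.01,.02):
    Q=np.array([onz(Kt,Vt,a,z) for a in t]); print(round(z,3),[np.linalg.norm(Q[i]-Q[(i+1)%4]).round(3) for i in range(4)])
E
```

```text
[ 0.3473 -0.1486  0.0288] [0.0009 0.0009]
[0.3374 0.2457 0.0258] [0.0007 0.0007]
[0.8144 0.2605 0.0198] [0.0005 0.0005]
[ 0.8237 -0.1368  0.0254] [0.001 0.001]
sides [np.float64(0.3945), np.float64(0.4773), np.float64(0.3975), np.float64(0.4766)] [0.58068308 0.05518414 0.02496078]
-0.2 [np.float64(0.489), np.float64(0.587), np.float64(0.491), np.float64(0.589)]
-0.18 [np.float64(0.481), np.float64(0.577), np.float64(0.483), np.float64(0.579)]
-0.16 [np.float64(0.472), np.float64(0.567), np.float64(0.474), np.float64(0.569)]
-0.14 [np.float64(0.464), np.float64(0.557), np.float64(0.466), np.float64(0.559)]
-0.12 [np.float64(0.456), np.float64(0.547), np.float64(0.458), np.float64(0.549)]
-0.1 [np.float64(0.448), np.float64(0.537), np.float64(0.449), np.float64(0.539)]
-0.08 [np.float64(0.439), np.float64(0.527), np.float64(0.441), np.float64(0.529)]
-0.06 [np.float64(0.431), np.float64(0.517), np.float64(0.433), np.float64(0.519)]
-0.04 [np.float64(0.423), np.float64(0.507), np.float64(0.424), np.float64(0.509)]
-0.02 [np.float64(0.414), np.float64(0.497), np.float64(0.416), np.float64(0.499)]
-0.0 [np.float64(0.406), np.float64(0.487), np.float64(0.408), np.float64(0.489)]
```

```bash
cat >> h.py <<'E'
from scipy.spatial.transform import Rotation as Rn
def quat(th):
    c,s=np.cos(th),np.sin(th)
    return Rn.from_matrix(np.array([[s,0,c],[-c,0,s],[0,-1,0]])).as_quat()
E
python3 - <<'E'
from h import *
from scipy.optimize import least_squares
_,Kt,Vt=load('top0');_,Ks,Vs=load('scene0');_,Kw,Vw=load('wrist0')
t=(np.array([[499,435],[142,441],[143,33],[482,27]])+.5)/2-.5+[100,15]
s=(np.array([[289,28],[660,26],[788,512],[198,522]])+.5)/2.4-.5+[60,165]
M=np.array([[-.24,-.2,.006],[-.24,.2,.006],[.24,.2,.006],[.24,-.2,.006]])
def f(q):
    c,n=np.cos(q[3]),np.sin(q[3]);R=np.array([[c,-n,0],[n,c,0],[0,0,1]])
    W=M@R.T+q[:3]
    return np.concatenate([proj(Kt,Vt,w)-a for w,a in zip(W,t)]+[proj(Ks,Vs,w)-a for w,a in zip(W,s)])
r=least_squares(f,[.58,.055,.01,.02]);print(r.x,r.fun.round(1))
for nm in 'ts':
    pass
R=Vw[:3,:3];c=-R.T@Vw[:3,3];print('cam',c)
T=Rn.from_quat([-0.14363771,0.6928776,-0.69189634,0.1434165]).as_matrix()
print('cam in tool',T.T@(c-[0.2482,-0.5731,0.2475]),'dir',T.T@R[2]);print(T.round(3))
E
```

```text
[0.57944013 0.05498287 0.01606405 0.0256093 ] [ 0.   1.3 -1.4  1.3 -0.6 -0.5  0.1  0.5 -0.8  1.2  0.5  0.3  0.4 -0.6
 -1.6  1.2]
cam [ 0.32007213 -0.54207409  0.37296693]
cam in tool [-7.82797315e-02 -1.25468879e-01 -7.82663272e-05] dir [ 3.02926065e-01  9.53013753e-01 -7.65492647e-04]
[[-0.918 -0.001  0.398]
 [-0.398  0.001 -0.918]
 [ 0.    -1.    -0.001]]
```

```bash
python3 - <<'E'
from h import *
from workcell import bot, hand, get_obs, vision
def snap(n):
    r=vision.read_camera('wrist'); cv2.imwrite(f'pics/{n}.png',r['frame'][:,:,::-1]); np.savez(n+'.npz',**r)
bot.reach([.47,.05,.24],quat(0)); snap('w1'); print(get_obs()['time_s'])
bot.reach([.60,-.225,.22],quat(0)); snap('w2'); print(get_obs()['time_s'],get_obs()['joint_pos'],get_obs()['wrist_force'])
E
```

```text
2.5583
3.775 [-3.59305781e-01  4.02603624e-01  1.62560044e+00  4.02906946e-04
  1.11365016e+00 -3.60596550e-01] [-0.58002516  0.6225809   0.32077862]
```

View pics/w1.png

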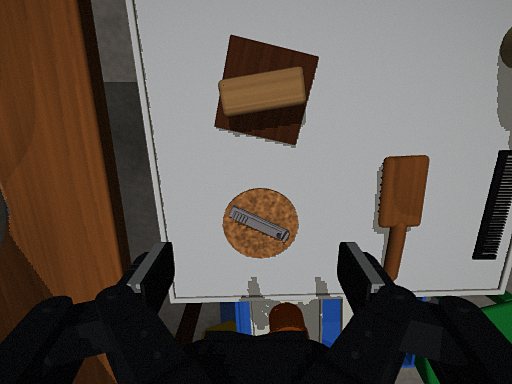

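View pics/w2.png

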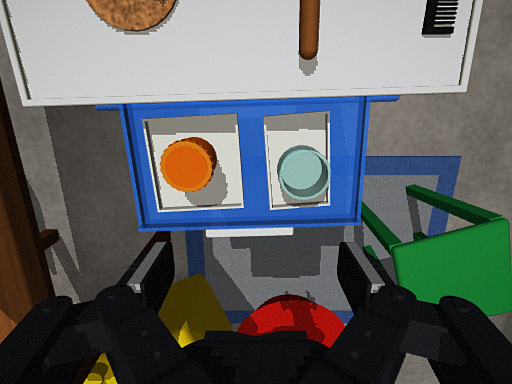

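w1 shows the nail brush at (262,91) on the wood and the clipper at (260,224) on the cork. w2 shows the tub lid at (188,165) in the wider bin and the dish at (303,172) in the narrower one. Next I'll take exact outlines from masks.

```bash
python3 - <<'E'
from h import *
def hsv(n):
    f,K,V=load(n); return cv2.cvtColor(f,cv2.COLOR_RGB2HSV),K,V
def big(m,box):
    z=np.zeros_like(m);x0,y0,x1,y1=box;z[y0:y1,x0:x1]=m[y0:y1,x0:x1]
    c,_=cv2.findContours(z,cv2.RETR_EXTERNAL,cv2.CHAIN_APPROX_NONE)
    return max(c,key=cv2.contourArea)
for n,bx in [('w1',dict(cork=(215,180,305,262),wood=(205,30,325,150))),('top0',dict(cork=(265,145,325,200),wood=(190,140,255,200))),('scene0',dict(cork=(195,195,250,240),wood=(265,190,325,245)))]:
    H,K,V=hsv(n)
    h,s,v=[H[...,i] for i in range(3)]
    for nm in ['cork','wood']:
        x0,y0,x1,y1=bx[nm]; print(n,nm,'px vals',)
        m=((s>70)).astype('uint8')*255
        c=big(m,bx[nm]); (ex,ey),ax,an=cv2.fitEllipse(c) if nm=='cork' else cv2.minAreaRect(cv2.convexHull(c)); print(round(ex,1),round(ey,1),np.round(ax,1),round(an,1),cv2.contourArea(c))
    # print colours
H,K,V=hsv('w1')
for p in [(262,91),(266,135),(245,215),(262,226),(230,250),(290,235),(350,100)]: print(p,H[p[1],p[0]])
H,K,V=hsv('w2')
for p in [(189,167),(303,173),(325,160),(303,190),(155,200),(155,130),(255,170)]: print(p,H[p[1],p[0]])
for n,b,k in [('w1',(205,25,335,275),3),('w2',(130,95,375,235),3)]:
    f=load(n)[0][b[1]:b[3],b[0]:b[2],::-1]; 
    cv2.imwrite(f'pics/{n}z.png',cv2.resize(f,None,fx=k*0.8,fy=k*.8,interpolation=cv2.INTER_CUBIC) if n=='w1' else cv2.resize(f,None,fx=3,fy=3,interpolation=cv2.INTER_CUBIC))
E
```

```text
w1 cork px vals
260.1 222.8 [69.2 74.5] 88.8 4042.5
w1 wood px vals
263.3 90.2 [90.9 92.9] 13.8 7906.5
top0 cork px vals
294.6 173.8 [41.8 43. ] 94.7 1412.5
top0 wood px vals
221.5 171.0 [43.4 42.8] 13.6 1753.0
scene0 cork px vals
223.8 217.8 [31.2 42.5] 92.8 888.5
scene0 wood px vals
296.3 215.4 [44.7 41.2] 10.1 1470.5
(262, 91) [ 16 147 137]
(266, 135) [ 12 195  55]
(245, 215) [60  4 60]
(262, 226) [176  16 110]
(230, 250) [ 90   5 170]
(290, 235) [ 14 164 138]
(350, 100) [120   5 167]
(189, 167) [ 13 248 210]
(303, 173) [ 83  51 186]
(325, 160) [ 84  55 195]
(303, 190) [ 86  53 111]
(155, 200) [111 157 184]
(155, 130) [ 28  23 132]
(255, 170) [109 199 186]
```

View pics/w2z.png

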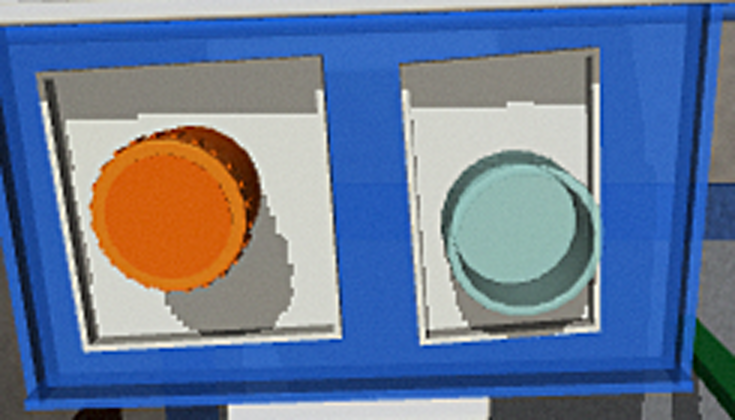

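View pics/w1z.png

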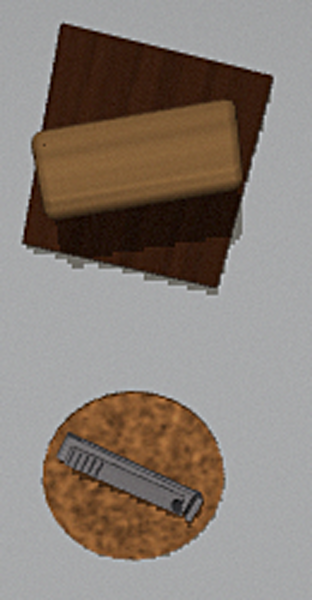

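```bash
python3 - <<'E'
from h import *
f1,K1,V1=load('w1');f2,K2,V2=load('w2');_,Kt,Vt=load('top0');_,Ks,Vs=load('scene0')
g=lambda a,k,o:(np.array(a,float)+.5)/k-.5+o
# cork triangulate
for nm,uv in [('cork',[(260.1,222.8),(294.6,173.8),(223.8,217.8)]),('wood',[None,(221.5,171.0),(296.3,215.4)])]:
    if uv[0] is None: uv[0]=g([[60,24],[272,76],[217,288],[23,242]],2.4,[205,25]).mean(0)
    C=[(K1,V1),(Kt,Vt),(Ks,Vs)]
    print(nm,'all',*tri(C,uv),'w+top',tri(C[:2],uv[:2])[0],'w+s',tri(C[::2],uv[::2])[0])
for z in (.015,.02,.025):
    print(z,[onz(K,V,u,z)[:2].round(4) for (K,V),u in zip(C,uv)])
    Q=np.array([onz(K1,V1,u,z) for u in g([[60,24],[272,76],[217,288],[23,242]],2.4,[205,25])]); print([np.linalg.norm(Q[i]-Q[(i+1)%4]).round(4) for i in range(4)],Q.mean(0))
W=g([[37,72],[322,56],[341,338],[87,352]],3,[130,95]);N=g([[402,65],[600,48],[600,330],[420,345]],3,[130,95])
for z in (-.025,-.018,-.011):
  for nm,q in (('wide',W),('narrow',N)):
    Q=np.array([onz(K2,V2,u,z) for u in q]); print(nm,z,[np.linalg.norm(Q[i]-Q[(i+1)%4]).round(4) for i in range(4)],Q.mean(0).round(4))
print('tub',onz(K2,V2,g([168,215],3,[130,95]),.027),'dish',onz(K2,V2,g([523,238],3,[130,95]),.011))
# radius check
for nm,a,b,z in (('tub',[90,215],[246,215],.027),('dish',[445,238],[600,238],.011)):
    print(nm,np.linalg.norm(onz(K2,V2,g(a,3,[130,95]),z)-onz(K2,V2,g(b,3,[130,95]),z)))
# top-cam tub/dish
H=cv2.cvtColor(f1,cv2.COLOR_RGB2HSV)
m=np.zeros(H.shape[:2],'uint8');cv2.ellipse(m,((260.1,222.8),(66,71),88.8),255,-1)
m[(H[...,1]>70)]=0; m=cv2.morphologyEx(m,cv2.MORPH_OPEN,np.ones((2,2)))
c=max(cv2.findContours(m,0,1)[0],key=cv2.contourArea);r=cv2.minAreaRect(c);print('clipper',r)
bx=cv2.boxPoints(r);P=np.array([onz(K1,V1,p,.032) for p in bx]);print(P.round(4),P.mean(0))
h=H[...,0].astype(int);m=((H[...,1]>80)&(H[...,2]>85)).astype('uint8');m[:45]=0;m[150:]=0;m[:,:205]=0;m[:,325:]=0
m=cv2.morphologyEx(m,cv2.MORPH_OPEN,np.ones((3,3)))
c=max(cv2.findContours(m,0,1)[0],key=cv2.contourArea);r=cv2.minAreaRect(c);print('brush',r)
bx=cv2.boxPoints(r);P=np.array([onz(K1,V1,p,.046) for p in bx]);print(P.round(4),P.mean(0))
E
```

```text
cork all [ 0.47733864 -0.02857822  0.02071111] [np.float64(0.0014722665372126822), np.float64(0.0012441662354576324), np.float64(0.0006479056070197157)] w+top [ 0.47795851 -0.02962804  0.01587293] w+s [ 0.47667104 -0.02822966  0.02007183]
wood all [0.48054378 0.13637309 0.03508985] [np.float64(0.002007727994274626), np.float64(0.0015817383268810165), np.float64(0.00045003583227539595)] w+top [0.48140417 0.13705227 0.02670604] w+s [0.48045427 0.13717426 0.0350325 ]
0.015 [array([0.4812, 0.1391]), array([0.4838, 0.1364]), array([0.4632, 0.1391])]
[np.float64(0.1017), np.float64(0.102), np.float64(0.1017), np.float64(0.1007)] [0.48122625 0.13670267 0.015     ]
0.02 [array([0.4811, 0.1389]), array([0.483, 0.136]), array([0.4675, 0.1383])]
[np.float64(0.1002), np.float64(0.1005), np.float64(0.1002), np.float64(0.0992)] [0.4810798  0.13656871 0.02      ]
0.025 [array([0.4809, 0.1387]), array([0.4822, 0.1356]), array([0.4717, 0.1375])]
[np.float64(0.0988), np.float64(0.0991), np.float64(0.0988), np.float64(0.0978)] [0.48093336 0.13643475 0.025     ]
wide -0.025 [np.float64(0.1213), np.float
[... 603 characters left out ...]
2), np.float64(0.0808), np.float64(0.1226)] [ 0.655  -0.2215 -0.011 ]
tub [ 0.51989018 -0.21779792  0.027     ] dish [ 0.6593876  -0.23080123  0.011     ]
tub 0.05987812210915161
dish 0.06295162645652351
clipper ((259.81207275390625, 224.31637573242188), (62.80802536010742, 12.913614273071289), 24.537729263305664)
[[ 0.4365 -0.0141  0.032 ]
 [ 0.4437  0.0019  0.032 ]
 [ 0.517  -0.0342  0.032 ]
 [ 0.5106 -0.0512  0.032 ]] [ 0.47692981 -0.02442007  0.032     ]
brush ((262.5710144042969, 90.21188354492188), (35.40859603881836, 84.91947174072266), 80.21759033203125)
[[0.4311 0.1484 0.046 ]
 [0.5187 0.1623 0.046 ]
 [0.5268 0.1277 0.046 ]
 [0.4362 0.1127 0.046 ]] [0.47819741 0.13777674 0.046     ]
```

```bash
cat >> h.py <<'E'
def F():
    from workcell import get_obs
    return np.array(get_obs()['wrist_force'])
def snap(n,cam='wrist'):
    from workcell import vision
    r=vision.read_camera(cam); cv2.imwrite(f'pics/{n}.png',r['frame'][:,:,::-1]); np.savez(n+'.npz',**r)
def lower(x,y,z,above=.004,below=.003,thr=1.5,step=.001):
    """line to z+above, then 1 mm steps until the upward force rises by thr"""
    from workcell import bot
    bot.servo_line([x,y,z+above],velocity=.08); bot.dwell(.2); f0=F()
    zz=z+above
    while zz>z-below+1e-6:
        zz-=step; bot.servo_line([x,y,zz],velocity=.02); bot.dwell(.05)
        d=F()-f0
        if d[2]>thr: break
    print('lower end dz from plan %.4f'%(zz-z),'dF',d.round(2)); return zz
PHI=.0256
E
python3 - <<'E'
from h import *
from workcell import bot,hand,get_obs
th=-np.pi/2+PHI
x,y=.659,-.231
bot.reach([x,y,.12],quat(th)); hand.move_gripper(.085,30); bot.dwell(.2); print(F())
bot.servo_line([x,y,.02],velocity=.15); print(F()); snap('d1')
o=get_obs();print(o['time_s'],o['position'])
E
```

```text
[-0.47682942 -0.31376406 -0.11129837]
[-0.81267029 -0.1463182   1.24853571]
6.4583 [ 0.65988494 -0.23131747  0.02120579]
```

View pics/d1.png

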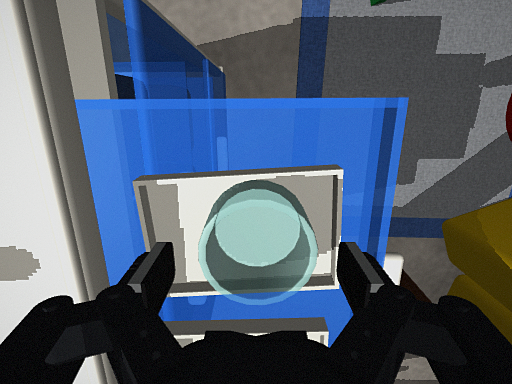

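The picture shows the dish centred at column 257 between the fingers, which are at 172 and 340. I'll go down and grip it.

```bash
python3 - <<'E'
from h import *
from workcell import bot,hand,get_obs
x,y=.659,-.231
bot.servo_line([x,y,.003],velocity=.06); print(F())
hand.move_gripper(.05,35); bot.dwell(.2); o=get_obs(); print(o['gripper_width'],F(),o['position'])
bot.servo_line([x,y,.013],velocity=.05); bot.dwell(.2); print(get_obs()['gripper_width'],F()); snap('d2');snap('d2s','scene')
E
```

```text
[-0.4654029  -0.83344998 -0.52799052]
0.06273090912379319 [-0.38469846  0.98212922  5.09482499] [ 0.65937382 -0.23114021  0.00361432]
0.0631113000283287 [-0.53859578  0.43209343 -1.72033319]
```

View pics/d2.png

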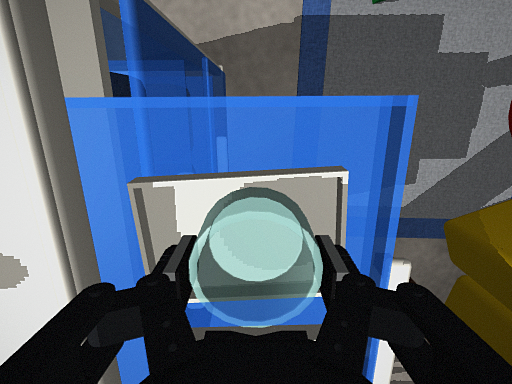

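The dish is held level: the wrist force dropped by its weight, about 1.6 N. Now I'll park it.

```bash
python3 - <<'E'
from h import *
from workcell import bot,hand,get_obs
bot.servo_line([.659,-.231,.14],velocity=.2)
bot.servo_line([.637,.1415,.14],velocity=.25)
lower(.637,.1415,.048)
hand.move_gripper(.085); bot.dwell(.1); print(F())
p=get_obs()['position']; print(p)
bot.servo_line([.637,.1415,.17],velocity=.15); snap('d3'); print(get_obs()['time_s'])
E
```

```text
lower end dz from plan 0.0000 dF [-2.42 -0.89  6.41]
[-0.68431954  0.09155868 -0.25319367]
[0.63702861 0.14151767 0.04790583]
14.6333
```

View pics/d3.png

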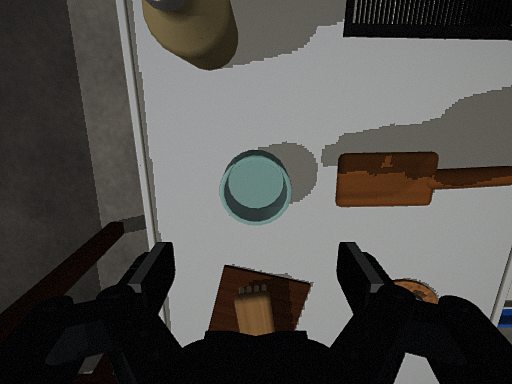

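The dish stands upright on the bare spot, at (255,187). Next is the clipper, starting with a close check.

```bash
python3 - <<'E'
from h import *
from workcell import bot,hand,get_obs
th=np.radians(63.6)
x,y=.477,-.0255
bot.reach([x,y,.13],quat(th)); hand.move_gripper(.04,40); snap('n1')
f,K,V=load('n1')
o=get_obs();print(o['position'])
H=cv2.cvtColor(f,cv2.COLOR_RGB2HSV)
m=((H[...,1]<70)).astype('uint8')
cork=((H[...,0]>5)&(H[...,0]<22)&(H[...,1]>110)&(H[...,2]>60)).astype('uint8')
c=max(cv2.findContours(cork,0,1)[0],key=cv2.contourArea); hull=cv2.convexHull(c)
mm=np.zeros_like(m);cv2.drawContours(mm,[hull],-1,1,-1);mm=cv2.erode(mm,np.ones((7,7)));m&=mm
m=cv2.morphologyEx(m,cv2.MORPH_OPEN,np.ones((3,3)))
c=max(cv2.findContours(m,0,1)[0],key=cv2.contourArea);r=cv2.minAreaRect(c);print(r)
P=np.array([onz(K,V,p,.035) for p in cv2.boxPoints(r)]);print(P.round(4),P.mean(0))
E
```

```text
[ 0.47699113 -0.02549172  0.12999299]
((256.0, 191.99996948242188), (15.999998092651367, 93.99998474121094), 0.0)
[[ 0.5075 -0.0468  0.035 ]
 [ 0.4351 -0.0102  0.035 ]
 [ 0.4406  0.001   0.035 ]
 [ 0.5137 -0.0344  0.035 ]] [ 0.47420934 -0.02263113  0.035     ]
```

View pics/n1.png

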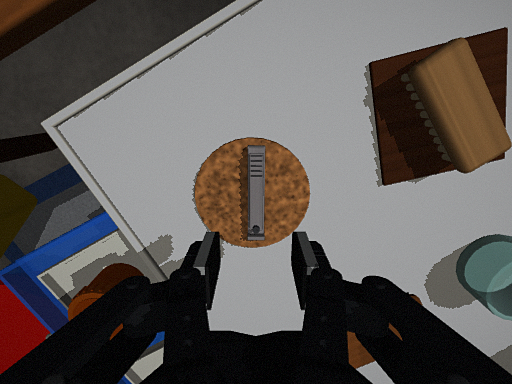

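The clipper is centred at column 256 between the fingers and parallel to them, with the cork around it.

```bash
python3 - <<'E'
from h import *
from workcell import bot,hand,get_obs
x,y=.4755,-.0245
zz=lower(x,y,.042,above=.006,below=.001,thr=2)
hand.move_gripper(.005,40); bot.dwell(.2); o=get_obs(); print(o['gripper_width'],F(),o['position'])
bot.servo_line([x,y,zz+.04],velocity=.1); bot.dwell(.1); print(get_obs()['gripper_width'],F()); snap('n2'); print(get_obs()['time_s'])
E
```

```text
lower end dz from plan -0.0010 dF [0.09 0.38 0.21]
0.012266518988725297 [-1.89705791 -0.04557738 18.19252214] [ 0.4771516  -0.02457687  0.04242494]
0.012460004827408727 [ 0.62504831  0.16674771 -0.29747844]
22.4
```

View pics/n2.png

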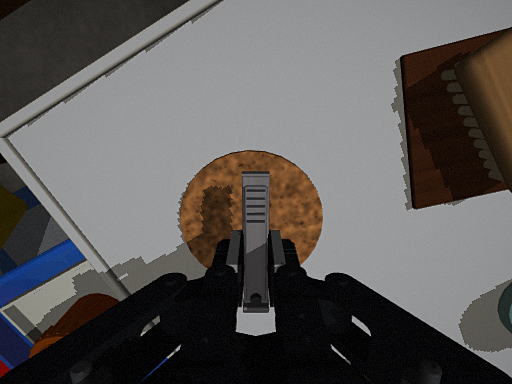

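```bash
python3 - <<'E'
from h import *
from workcell import bot,hand,get_obs
x,y=.656,-.223
bot.servo_line([.4755,-.0245,.12],velocity=.2)
bot.reach([x,y,.10],quat(PHI)); bot.dwell(.1)
lower(x,y,-.0075,above=.006,below=.004,thr=1.5)
hand.move_gripper(.028); bot.dwell(.1); print(F())
bot.servo_line([x,y,.12],velocity=.15); snap('n3'); print(get_obs()['time_s'])
E
```

```text
lower end dz from plan -0.0010 dF [-3.68  0.79  9.35]
[0.16399284 1.22961592 5.14567272]
29.0583
```

View pics/n3.png

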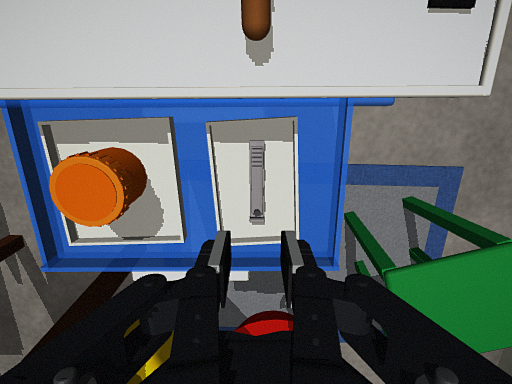

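The clipper lies flat in the narrower bin, at (257,180). The tub goes to the cork next, and I'll refine the coaster centre first.

```bash
python3 - <<'E'
from h import *
from workcell import bot,hand,get_obs
for n in ('w1','n1'):
    f,K,V=load(n);H=cv2.cvtColor(f,cv2.COLOR_RGB2HSV)
    m=((H[...,1]>110)&(H[...,0]>5)&(H[...,0]<22)&(H[...,2]>60)).astype('uint8')
    x0,y0,x1,y1=(215,180,305,262) if n=='w1' else (185,130,320,250)
    z=np.zeros_like(m);z[y0:y1,x0:x1]=m[y0:y1,x0:x1]
    c=max(cv2.findContours(z,0,1)[0],key=cv2.contourArea)
    c=cv2.convexHull(c);P=np.array([onz(K,V,p[0],.021)[:2] for p in c],'float32');print(n,cv2.minEnclosingCircle(P),(P.max(0)+P.min(0))/2)
f,K,V=load('n3');H=cv2.cvtColor(f,cv2.COLOR_RGB2HSV)
x,y=.520,-.218
bot.reach([x,y,.13],quat(PHI)); hand.move_gripper(.085,30); snap('t1')
bot.servo_line([x,y,.045],velocity=.15); snap('t2'); print(F(),get_obs()['time_s'])
E
```

```text
w1 ((0.476471483707428, -0.02886996790766716), 0.050647251307964325) [ 0.47684366 -0.02845655]
n1 ((0.4774143695831299, -0.02853640913963318), 0.05061214044690132) [ 0.47774976 -0.02844208]
[ 0.39118631 -0.45889264  0.05127462] 31.075
```

View pics/t2.png

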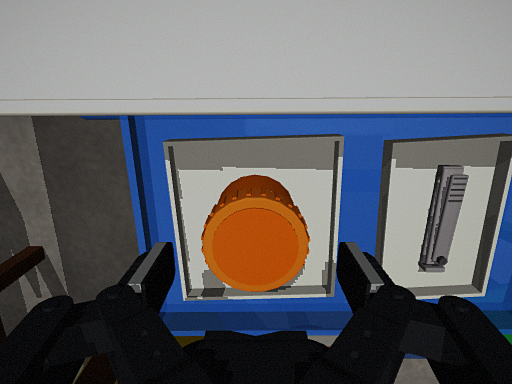

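View pics/t1.png

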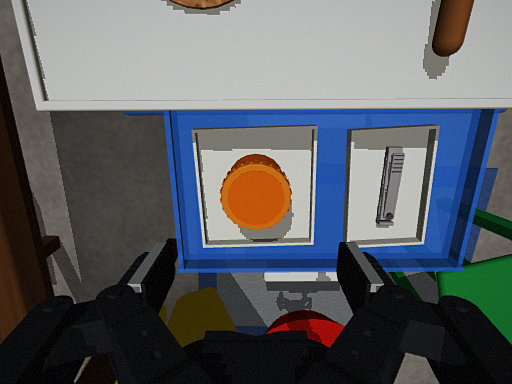

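The tub lid is centred at column 255 between the fingers. I'll check its depth (the y direction) by a ray, then grip and carry it.

```bash
python3 - <<'E'
from h import *
from workcell import bot,hand,get_obs
for n,c in (('t1',(256.5,196.5)),('t2',(255.5,243))):
    f,K,V=load(n); print(onz(K,V,c,.027))
x,y=.520,-.2185
bot.servo_line([x,y,.012],velocity=.06); print(F())
hand.move_gripper(.045,35); bot.dwell(.2); o=get_obs(); z0=o['position'][2]; print(o['gripper_width'],F(),o['position'])
bot.servo_line([x,y,.032],velocity=.08); bot.dwell(.2); print(get_obs()['gripper_width'],F())
bot.servo_line([x,y,.14],velocity=.2)
x,y=.4773,-.0287
bot.servo_line([x,y,.14],velocity=.25); bot.dwell(.1); snap('t3')
lower(x,y,.062)
snap('t4'); print(get_obs()['position'],get_obs()['time_s'])
E
```

```text
[ 0.52158944 -0.21782881  0.027     ]
[ 0.52106673 -0.21716359  0.027     ]
[-0.84427455 -0.69730713  0.05370646]
0.059319631818023015 [-1.29179025  1.56956271  5.15944759] [ 0.52023337 -0.21860588  0.01257644]
0.05906227268030759 [ 0.03348457  0.55668043 -1.90379568]
lower end dz from plan 0.0000 dF [-1.65  0.2   9.65]
[ 0.47742304 -0.02871801  0.06255886] 37.225
```

View pics/t4.png

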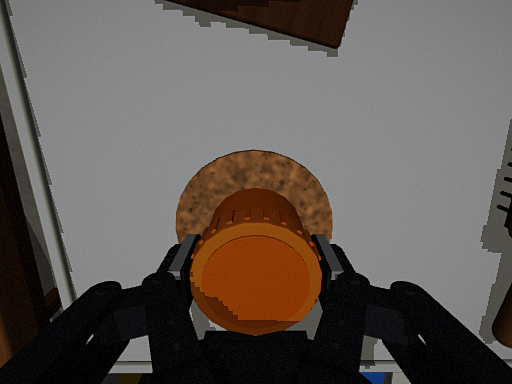

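```bash
python3 - <<'E'
from h import *
from workcell import bot,hand,get_obs
hand.move_gripper(.085); bot.dwell(.1); print(F())
bot.servo_line([.4773,-.0287,.17],velocity=.15); snap('t5')
bot.reach([.478,.138,.15],quat(np.radians(99.2))); hand.move_gripper(.065,35); snap('b1'); print(get_obs()['time_s'])
f,K,V=load('b1');H=cv2.cvtColor(f,cv2.COLOR_RGB2HSV)
m=((H[...,1]>80)&(H[...,2]>85)&(H[...,0]<25)).astype('uint8')
m=cv2.morphologyEx(m,cv2.MORPH_OPEN,np.ones((3,3)))
for c in sorted(cv2.findContours(m,0,1)[0],key=cv2.contourArea)[::-1][:3]:
    r=cv2.minAreaRect(c);P=np.array([onz(K,V,p,.049) for p in cv2.boxPoints(r)]);print(r,P.mean(0),P[:,:2].round(4).tolist())
E
```

```text
[ 0.40431531  0.4419544  -0.25847921]
40.25
((55.58648681640625, 153.24990844726562), (102.27529907226562, 136.09066772460938), 69.6051254272461) [ 0.47039079 -0.02724995  0.049     ] [[0.4584, -0.0888], [0.4071, 0.0102], [0.4776, 0.0391], [0.5385, -0.0694]]
((254.5, 193.5), (99.0, 43.0), 90.0) [0.47837388 0.13759383 0.049     ] [[0.4376, 0.1136], [0.4321, 0.1476], [0.5189, 0.1635], [0.525, 0.1256]]
((129.5, 345.5), (13.0, 23.0), 90.0) [0.65694692 0.03749358 0.049     ] [[0.6503, 0.0258], [0.6466, 0.0487], [0.6635, 0.0494], [0.6673, 0.0261]]
```

View pics/t5.png

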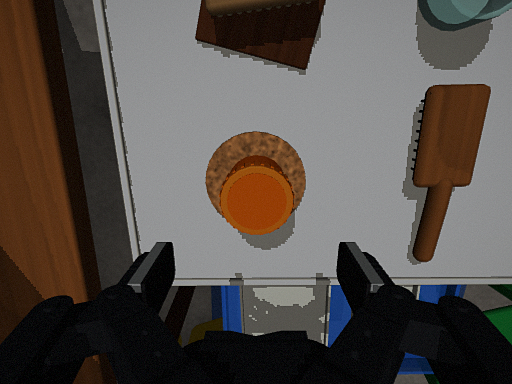

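View pics/b1.png

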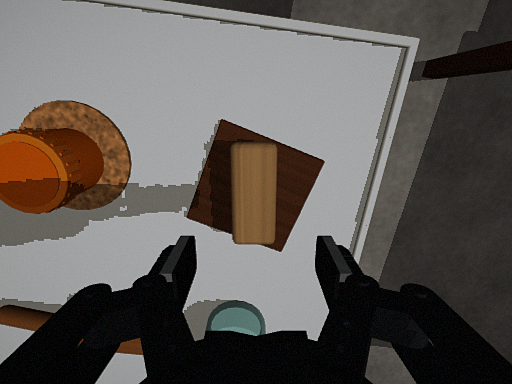

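The tub stands upright on the cork. The nail brush at (254,193) is parallel to the fingers and centred between them. I'll grip it and place it.

```bash
python3 - <<'E'
from h import *
from workcell import bot,hand,get_obs
x,y=.4783,.1378
bot.servo_line([x,y,.049],velocity=.1); print(F())
hand.move_gripper(.02,35); bot.dwell(.2); o=get_obs(); z0=o['position'][2]; print(o['gripper_width'],F(),o['position'])
bot.servo_line([x,y,.09],velocity=.1); bot.dwell(.2); print(get_obs()['gripper_width'],F()); snap('b2')
bot.servo_line([x,y,.15],velocity=.2)
x,y=.5214,-.2264
bot.reach([x,y,.12],quat(PHI)); bot.dwell(.1)
lower(x,y,z0-.05)
hand.move_gripper(.055); bot.dwell(.1); print(F())
bot.servo_line([x,y,.13],velocity=.15); snap('b3'); print(get_obs()['time_s'])
E
```

```text
[-0.25962205 -0.09220285  1.03881676]
0.03714238612646907 [-2.12056075 -0.31242256  6.74797258] [0.47870419 0.13792054 0.04965578]
0.036937641439862653 [ 1.03212123 -0.45951655 -1.51473594]
lower end dz from plan -0.0010 dF [-2.39  1.87 13.61]
[ 0.09298166 -0.3965483   0.29139508]
49.5
```

View pics/b3.png

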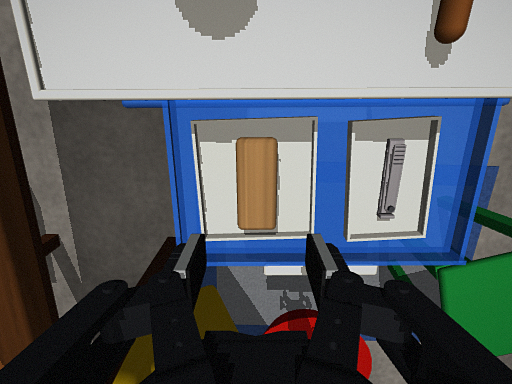

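View pics/b2.png

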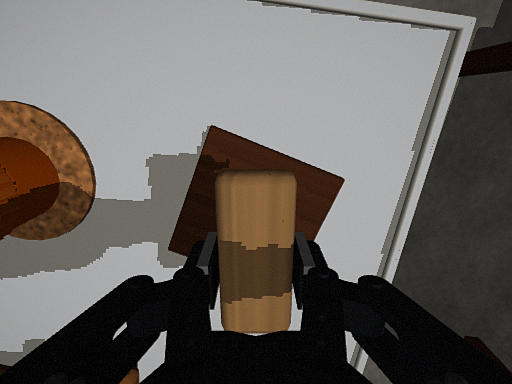

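The brush is flat in the wider bin and the clipper is still flat. The dish is last.

```bash
python3 - <<'E'
from h import *
from workcell import bot,hand,get_obs
f,K,V=load('b1');Q=np.array([onz(K,V,p,.021) for p in [(222,120),(324,161),(282,251),(187,217)]]);print(Q.mean(0))
f,K,V=load('d3');print(onz(K,V,(255.5,187.5),.056))
th=-np.pi/2+PHI
bot.reach([.637,.1415,.15],quat(th)); hand.move_gripper(.085,35)
bot.servo_line([.637,.1415,.07],velocity=.12); snap('e1'); print(F(),get_obs()['time_s'])
E
```

```text
[0.48181441 0.13740363 0.021     ]
[0.64107216 0.14190512 0.056     ]
[0.74390385 0.32904954 0.57813827] 52.675
```

View pics/e1.png

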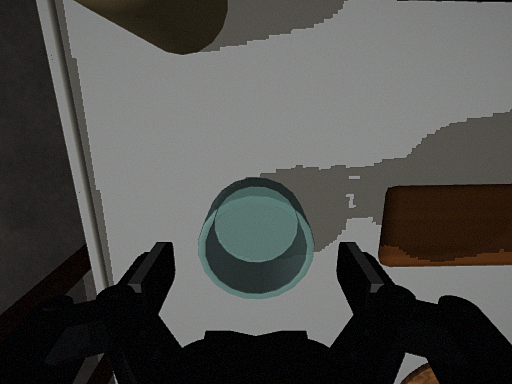

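```bash
python3 - <<'E'
from h import *
from workcell import bot,hand,get_obs
f,K,V=load('e1');print(onz(K,V,(256,241),.056), [onz(K,V,p,.056).round(4).tolist() for p in [(199,243),(314,243),(256,299)]])
x,y=.639,.1415
bot.servo_line([x,y,.048],velocity=.06); print(F())
hand.move_gripper(.05,35); bot.dwell(.2); o=get_obs(); z0=o['position'][2]; print(o['gripper_width'],F(),o['position'])
bot.servo_line([x,y,.07],velocity=.06); bot.dwell(.2); print(get_obs()['gripper_width'],F())
bot.servo_line([x,y,.14],velocity=.2)
bot.servo_line([.4805,.137,.14],velocity=.2); bot.dwell(.1); snap('e2'); print(z0,get_obs()['time_s'],get_obs()['position'])
E
```

```text
[0.64182396 0.14187299 0.056     ] [[0.6398, 0.1733, 0.056], [0.6414, 0.1098, 0.056], [0.6037, 0.1409, 0.056]]
[-0.09141925  0.68526416  0.75430673]
0.06277951257779847 [-1.81433833  0.57711795  6.30388309] [0.63935568 0.14157589 0.04862414]
0.06282928976724367 [ 0.04425348  0.03082816 -1.44145437]
0.048624137395135394 56.0417 [0.48161037 0.13709179 0.13993486]
```

View pics/e2.png

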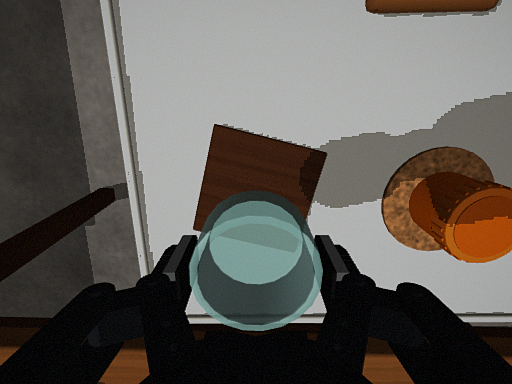

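```bash
python3 - <<'E'
from h import *
from workcell import bot,hand,get_obs
f,K,V=load('e2');print(onz(K,V,(256,261),.1474))
x,y=.4810,.137
lower(x,y,.0536)
snap('e3'); print(get_obs()['position'],get_obs()['time_s'])
E
```

```text
[0.48710345 0.1374489  0.1474    ]
lower end dz from plan -0.0010 dF [-4.13 -1.46 15.18]
[0.48109171 0.13702044 0.05350899] 58.975
```

View pics/e3.png

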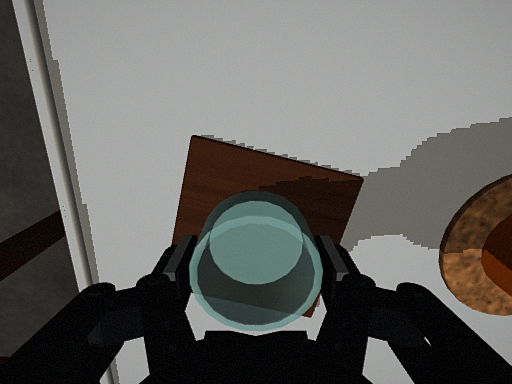

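Pressed lightly onto the wood. I'll release, back off to a clear pose, and check with all three cameras.

```bash
python3 - <<'E'
from h import *
from workcell import bot,hand,get_obs
hand.move_gripper(.085); bot.dwell(.1); print(F())
bot.servo_line([.481,.137,.20],velocity=.15)
bot.reach([.43,.05,.24],quat(0)); snap('f1')
bot.reach([.35,-.30,.24],quat(-.7)); bot.dwell(.3); snap('f2','top'); snap('f3','scene'); print(get_obs()['time_s'])
a=cv2.imread('pics/f2.png')[15:315,100:430];cv2.imwrite('pics/f2z.png',cv2.resize(a,None,fx=2,fy=2,interpolation=cv2.INTER_CUBIC))
E
```

```text
[ 0.75007091 -0.07834883  0.43284013]
63.875
```

View pics/f1.png

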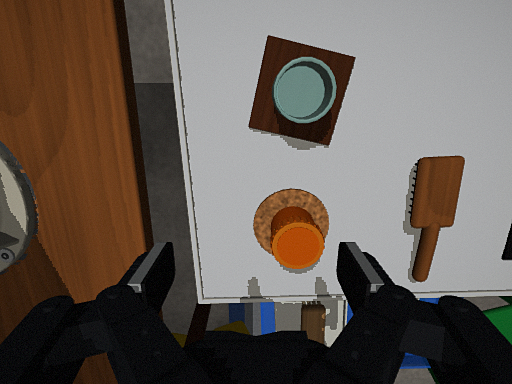

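View pics/f2z.png

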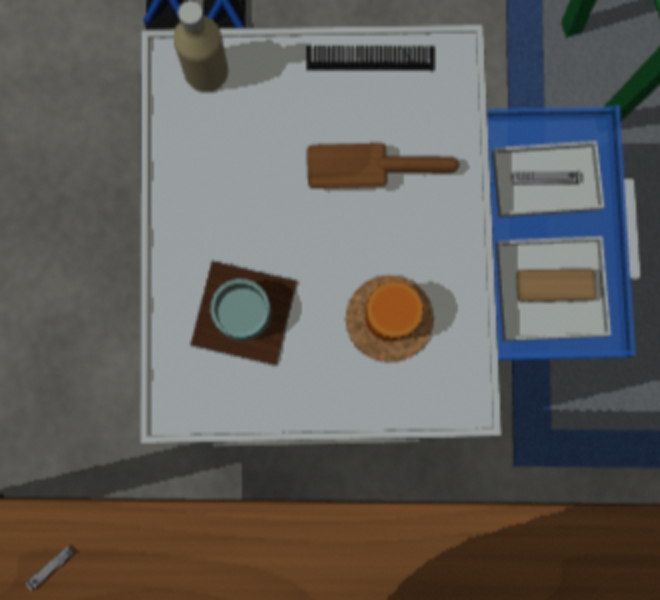

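View pics/f3.png

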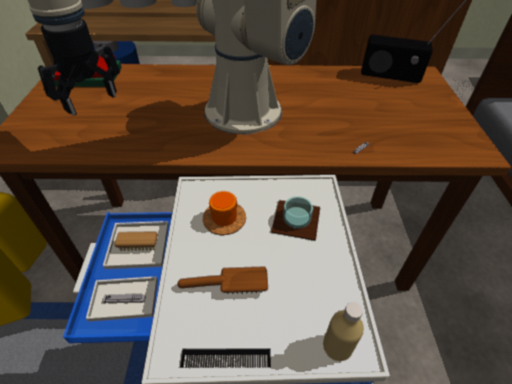

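```bash
python3 - <<'E'
from h import *
_,K,V=load('f2');g=lambda a:(np.array(a,float)+.5)/2-.5+[100,15]
print('top dish',onz(K,V,g([241,309]),.061),'wood',np.mean([onz(K,V,g(p),.021) for p in [(212,262),(298,281),(277,365),(191,345)]],0))
print('top tub',onz(K,V,g([395.5,309]),.077),'cork',onz(K,V,g([390.5,318.5]),.021))
_,K,V=load('f1')
print('w dish',onz(K,V,(305,90),.061),'wood',np.mean([onz(K,V,p,.021) for p in [(269,36),(355,57),(330,145),(249,128)]],0))
print('w tub',onz(K,V,(298.5,245),.077),'cork',onz(K,V,(291,223.5),.021))
E
```

```text
top dish [0.48019881 0.13554436 0.061     ] wood [0.48229824 0.13472185 0.021     ]
top tub [ 0.47919302 -0.03041146  0.077     ] cork [ 0.47765206 -0.03042668  0.021     ]
w dish [0.48075473 0.13845853 0.061     ] wood [0.48250418 0.13589912 0.021     ]
w tub [ 0.47945964 -0.0285257   0.077     ] cork [ 0.47753004 -0.02708742  0.021     ]
```

Both pots are within about 3 mm of the coaster centres. Handing in.

```bash
python3 -c "
from workcell import hand_in,get_obs
print(get_obs()['time_s'],get_obs()['wrist_force']); print(hand_in())"
```

```text
63.875 [ 0.55390412  0.05217124 -1.381468  ]
the job is handed in; nothing more can be done
None
```

The swap is done and handed in at 63.9 s of the 131 s allowed. I parked the dish on the bare spot and put the clipper in the narrower bin. Then the tub went onto the cork coaster, the nail brush into the wider bin, and the dish onto the wooden coaster.

**Last checks (top, scene and wrist pictures):**
- **Clipper and nail brush:** both lie flat in their bins, the brush bristles down.
- **Tub and dish:** both stand upright. The tub is about 2 mm off its coaster's centre and the dish 2–3 mm; the two views agree to about 3 mm.
- **Hairbrush:** it looks unmoved between the first and last top pictures.
- **Dish set-down:** both times I lowered it in 1 mm steps until it touched. The upward force on contact was about 6 N on the bare spot and 15 N on the wood.

**One thing off plan:** the fingertips pressed on the cork with about 18 N as they closed on the clipper, because they swing forward while closing. Nothing moved or was damaged that I could see.

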